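Stage a salvaged circuit piece and hold up the reflector lid for its photo

ROBOT

A 6-joint arm with a two-finger parallel gripper is mounted at the origin on the work surface. World frame = base frame: x ahead of the robot, y to its left, z up, the work surface at z = 0. Lengths are in m, angles in rad, forces in N, time in s.
With the tool pointing down it reaches from about 0.375 to 0.9 m from the base axis. Payload 3.1 kg.
Tool frame: the origin (TCP) lies at the centre of the arm's flange, where the gripper is bolted on; the fingertips stand 173 mm ahead of it and the grasp point (between the pads) lies 155 mm ahead of it; z points along the fingers, x is the direction in which the jaws open and shut, and the axes are right-handed (so a half turn about z gives the same grasp; the last joint's range is limited). The gripper opens to 85 mm and grips with 20 to 120 N. Pads are 22 mm wide; open, the fingers measure 114 mm over their backs; the gripper's body (76 mm by 85 mm) begins 54 mm behind the grasp point. The pads swing forward as they close: fully open they stand 13 mm farther back than shut.
Start: joints at [-1.45, 0.527, 1.433, -0, 1.181, -0.178], TCP at [0.185, -0.597, 0.405] pointing down, gripper open.
Joint ranges: [-3.08, 3.08], [-0.75, 2.2], [0.22, 2.44], [-1.43, 4.57], [0, 2.65], [-2.85, 2.85]. Speed limits (rad/s): [2.79, 2.79, 3.14, 3.14, 3.14, 3.14].

INTERFACE

Orientations are given as a unit quaternion [x, y, z, w].
In Python, from station import manip gives the robot as it stands.
- The arm moves only by the shell command python3 -m jog 'ROWS' [OPENING] [FORCE]. ROWS is JSON, a list that holds one entry, the list of rows, each a list of 4 numbers: the shift along the world's x, y, z in mm, then the turn about the world's z in degrees. A call has exactly 8 rows; each row shifts and turns the commanded pose from where the row before left it; what a row does not reach is not made up. A row lasts 1/8 s, in which the tool goes at most 62.5 mm and 10.7 degrees, less where a joint would pass 70% of its speed; a pose out of reach is approached as far as the arm can. A call is refused whole if a number of a shift passes 62.5 or a number of a turn 10.7, either way. A call with a gripper value outside its range is refused whole. OPENING is the opening in per cent of the stroke, from 0 (shut) to 100 (fully open), set as the call begins (- or left out, the last holds). The fingers move at their own pace and stop on an object; FORCE is the grip in N (left out, the last holds). Time passes only in rows, so rows that do not move let the fingers close, or fill a call up. It gives the time, the measured TCP pose, the force and the opening at its end, in the units of the state.
- manip.sense(): the state, without advancing time (a new reading comes with each control period).
- manip.snapshot(name): name is "scene" or "top" or "wrist"; returns the picture (480x640x3 uint8, red, green, blue); there is no depth.
- manip.camera_info(name): a dict with "fx", "fy", "cx", "cy" (pixels), "R" (3x3) and "t" (3): a world point X has camera coordinates R X + t. Camera axes: x right, y down, z forward; pixel columns grow to the right and rows downward; lengths in m; the calibration is good to about 2 mm. A picture is of the moment at which its call begins: read the wrist's pose just before it. camera_info takes no time and is no camera call; for the wrist camera it gives the pose at the moment of the call.
- manip.sign_off(): hands the job in, once; it reports no verdict.
The state is a dict: "t": time; "q": joint angles; "qd": joint speeds; "tau": joint torques, N m; "tcp_pos": TCP position; "tool_rot": TCP orientation; "force": force on the tool from outside, world axes, zero at the start; "ft_torque": the same for the moment, N m; "finger_gap": opening from 0.0 (shut) to 1.0 (fully open).
Only numpy, scipy, OpenCV 4.12 (cv2) and the standard library are available. Lean on these libraries where they do the work, as an engineer would, in place of code of your own. Each camera call takes 0.05 s, during which the arm holds its last target. There are 200 camera calls.

TASK

We are photographing salvaged parts for the stock list: set the small circuit piece with the finned heat sink flat on the stage plate, centred between the four low stops and with its long side along the long stops, and let go of it. Then take the bar on the white reflector lid of the lamp box with the fingers, raise the lid to 50 degrees from shut and finish while still holding it there for the picture; it falls shut if you let go. Leave the transformer, the jar and the screwdriver where they are.

Things in the scene. Friction and masses are not known exactly. Their poses are not given: they have to be found in the camera images.
- sample_center (a point): the circuit piece: a loose brown board 70 (its x) x 46 (its y) x 4 mm with a finned aluminium heat sink, 44 (x) x 24 (y) mm, centred on it, its top 38 mm above the board's underside; all else on it under 12 mm high. 0.12 kg. This point is its centre, 19 mm above its underside; z up out of the board. Starts flat on the bench, left or right of the stage, at some yaw.
- stage_top (a point): centre of the upper face of the fixed aluminium stage plate, 120 x 120 x 10 mm, in front of the lamp box. Four stops, 6 mm high: two long (60 mm, along the plate's x), inner faces 28 mm from the centre in y; two short (20 mm, along y), inner faces 41 mm from the centre in x. The piece goes on this face, its x along the plate's x, either way round.
- lampbox: fixed grey open-topped steel lamp box, 160 mm (its x) by 240 mm (its y), 60 mm high; origin at the centre of its underside on the bench; its x points from its front (towards the robot) to the hinge side. The white lid covers it.
- lid_hinge (a point): middle of the lid's hinge axis, 80 mm behind the lamp box's centre and 62 mm above the bench; the axis runs along the lamp box's y. Fixed.
- lid_bar (a point): middle of the round steel grab bar on the lid: 12 mm thick, parallel to the hinge, on two posts (about 100 mm free between them). Lid shut: 150 mm in front of the hinge, 44 mm above it, 40 mm above the lid's upper face, 15 mm behind its front edge. It swings up and back about the hinge; a gripper that stays pointing down can let the round bar turn between its fingers.
- lid (a joint): angle of the white lid (165 x 240 x 4 mm sheet) in rad: 0 shut, level on the box; grows as the front edge rises; 0.873 is 50 degrees. Free hinge, lid about 0.35 kg: it falls shut when let go.
- transformer: bystander: loose dark steel transformer, 75 x 66 x 40 mm, origin under its centre; on the other side of the stage from the circuit piece
- jar: bystander: closed jar 66 mm across, 90 mm high, origin under its centre, to the left of the lamp box
- screwdriver: bystander: screwdriver lying on the bench to the right of the lamp box
Mind the look-alikes: they are no part of the job. Leave any green look-alike of the part that bears sample_center alone. Of the things shaped like the part that bears stage_top, the aluminium one is meant.

How it is judged:
By the outcome, as a careful person would: the job done as asked, in the order asked, and still so for the second after the job is handed in, while the arm keeps its last pose, push and grip.
It also fails if it takes over 56 s, if anything falls off the work surface, if the arm or the gripper's body presses on something with over 40 N, if the wrist force passes 120 N, or if a joint passes its speed limit or range.

## Working session

There is one attempt and no reset: what is moved stays moved. The work goes in short steps, Python scripts to look and compute and a shell command to move; the robot and the scene stay as the last step left them, time stands still between calls to the robot, and variables do not carry over. Pictures are saved under pics/ and viewed, about 8 in all and at most 12, crops included, and the job is handed in when it is done.

```bash
mkdir -p pics; ls; cat > h.py <<'E'
import numpy as np, cv2
from station import manip
def ray(ci,u,v):
    R=np.array(ci["R"]);t=np.array(ci["t"]);c=-R.T@t
    d=R.T@np.array([(u-ci["cx"])/ci["fx"],(v-ci["cy"])/ci["fy"],1]);return c,d/np.linalg.norm(d)
def atz(ci,u,v,z):
    c,d=ray(ci,u,v);return c+d*(z-c[2])/d[2]
def tri(*obs):
    A=np.zeros((3,3));b=np.zeros(3)
    for ci,u,v in obs:
        c,d=ray(ci,u,v);P=np.eye(3)-np.outer(d,d);A+=P;b+=P@c
    X=np.linalg.solve(A,b)
    return X
def proj(ci,X):
    p=np.array(ci["R"])@np.array(X)+np.array(ci["t"]);return np.array([ci["fx"]*p[0]/p[2]+ci["cx"],ci["fy"]*p[1]/p[2]+ci["cy"]])
def save(n,im): cv2.imwrite(n,im[:,:,::-1])
E
python3 - <<'E'
from h import *
a=manip.snapshot("scene");b=manip.snapshot("top")
np.save("scene.npy",a);np.save("top.npy",b);save("pics/scene.png",a);save("pics/top.png",b)
for n in("scene","top","wrist"):
    c=manip.camera_info(n);R=np.array(c["R"]);print(n,c["fx"],-R.T@np.array(c["t"]),R.round(2).tolist())
print(manip.sense())
E
```

```text
pics
scene 444.62139390040187 [ 1.34414846 -0.17076139  0.75113945] [[0.21, 0.98, 0.01], [0.59, -0.12, -0.8], [-0.78, 0.17, -0.61]]
top 579.6443596111526 [ 0.41514435 -0.02442098  1.4302384 ] [[0.01, -1.0, -0.01], [-1.0, -0.01, -0.1], [0.1, 0.01, -1.0]]
wrist 419.5239653669732 [ 0.24726057 -0.57752456  0.37288962] [[0.29, -0.96, -0.0], [-0.92, -0.29, 0.26], [-0.25, -0.07, -0.97]]
{'t': 0.1, 'q': array([-1.44950687e+00,  5.28393324e-01,  1.43374847e+00, -4.54852592e-06,
        1.18142797e+00, -1.78503391e-01]), 'qd': array([ 0.00039055, -0.00063027, -0.00148771, -0.00164523, -0.00032109,
        0.0008789 ]), 'tau': array([-5.81956956e-04, -4.43305814e+01, -1.78586072e+01, -3.17192716e-04,
        3.90902103e-03,  4.23816118e-06]), 'tcp_pos': array([ 0.18456512, -0.59681262,  0.40382696]), 'tool_rot': array([ 8.04774095e-01, -5.93580390e-01, -6.80263710e-04, -7.17278504e-04]), 'force': array([-0.0399483 ,  0.40672154, -0.54739385]), 'ft_torque': array([-0.02105148, -0.05451002,  0.03902769]), 'finger_gap': 0.9993596321214018}
```

View pics/top.png

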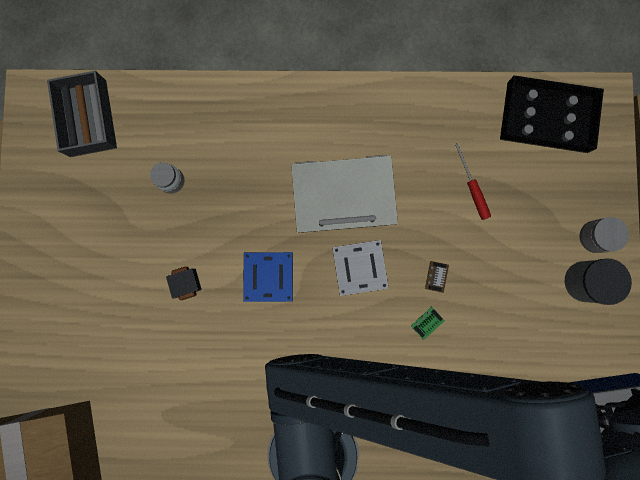

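View pics/scene.png

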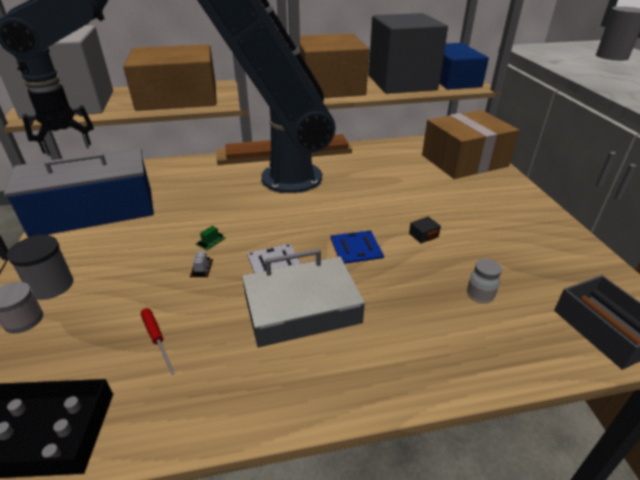

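Candidates, by top-view pixel:
- **Piece:** brown board (437,277) or green look-alike (427,323). I choose the brown one.
- **Stage:** aluminium (360,267) or blue (268,277). I choose the aluminium one.
- **Bar:** on the white lid (347,221) or on the blue toolbox, seen in the scene view at (75,162). I choose the one on the white lid.

Next is one close crop to check these choices and read points.

```bash
python3 - <<'E'
from h import *
b=np.load("top.npy");ci=manip.camera_info("top")
c=cv2.resize(b[150:350,285:485],None,fx=4,fy=4,interpolation=cv2.INTER_CUBIC)[:600]
c=cv2.convertScaleAbs(c,alpha=1.2)
save("pics/crop1.png",c)
for n,u,v,z in(("piece",437,277,.03),("stage",360,267,.01),("bar",347,221,.106),("green",427,323,.03)):print(n,atz(ci,u,v,z).round(3))
E
```

```text
piece [ 0.428 -0.295  0.03 ]
stage [ 0.45  -0.111  0.01 ]
bar [ 0.553 -0.076  0.106]
green [ 0.318 -0.27   0.03 ]
```

View pics/crop1.png

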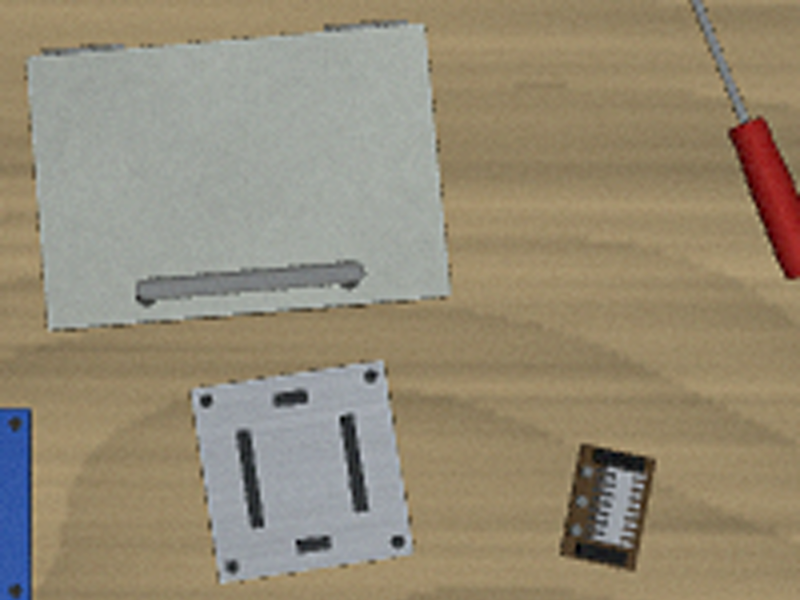

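The crop confirms the choices: the brown finned board is at crop (610,507), the aluminium plate at (302,470) and the white lid's bar at (250,280). Now I'll bring the wrist camera over for precise views.

```bash
python3 -m jog '[[[30,45,0,-3.6],[30,45,0,-3.6],[30,45,0,-3.6],[30,45,0,-3.6],[30,45,0,-3.6],[30,45,0,-3.6],[30,45,0,-3.6],[30,45,0,-3.6]]]' 100 40
cat > shot.py <<'E'
import sys,pickle
from h import *
n=sys.argv[1]
s=manip.sense();ci=manip.camera_info("wrist");im=manip.snapshot("wrist")
pickle.dump((ci,im),open(n+".pkl","wb"));save("pics/"+n+".png",im)
print(s["t"],s["tcp_pos"].round(4),s["tool_rot"].round(3),s["qd"].round(3).tolist())
E
python3 shot.py w1
```

```text
t: 1.1
tcp_pos: [0.4253, -0.2355, 0.4045]
tool_rot: [-0.631, 0.776, 0.0, -0.0]
force: [0.2, -0.2, 0.0]
finger_gap: 1.001
1.1 [ 0.4253 -0.2355  0.4045] [-0.631  0.776  0.    -0.   ] [0.897, 0.019, -0.038, 0.001, 0.005, 1.385]
```

```bash
python3 shot.py wx; python3 shot.py wx;python3 shot.py wx; python3 shot.py w1; python3 -m jog '[[[0,30,0,0],[5,30,0,0],[5,30,0,0],[0,20,0,0],[0,0,0,0],[0,0,0,0],[0,0,0,0],[0,0,0,0]]]'; python3 shot.py w2
```

```text
1.15 [ 0.4271 -0.2306  0.4045] [-0.632  0.775  0.002  0.002] [-0.084, -0.003, 0.018, -0.062, 0.009, -0.254]
1.2 [ 0.426  -0.2328  0.4044] [-0.634  0.773  0.001  0.001] [-0.081, 0.007, -0.015, -0.059, -0.016, -0.085]
1.25 [ 0.4253 -0.2348  0.4045] [-0.634  0.773  0.001 -0.   ] [-0.062, 0.007, -0.016, -0.021, -0.009, -0.018]
1.3 [ 0.4249 -0.2362  0.4045] [-0.633  0.774  0.    -0.   ] [-0.046, 0.003, -0.009, -0.006, -0.003, -0.0]
t: 2.35
tcp_pos: [0.4346, -0.1279, 0.4047]
tool_rot: [-0.631, 0.775, -0.0, -0.0]
force: [-0.5, 0.7, -0.7]
finger_gap: 0.998
2.35 [ 0.4346 -0.1279  0.4047] [-0.631  0.775 -0.    -0.   ] [0.007, -0.002, 0.004, 0.001, 0.001, 0.0]
```

View pics/w1.png

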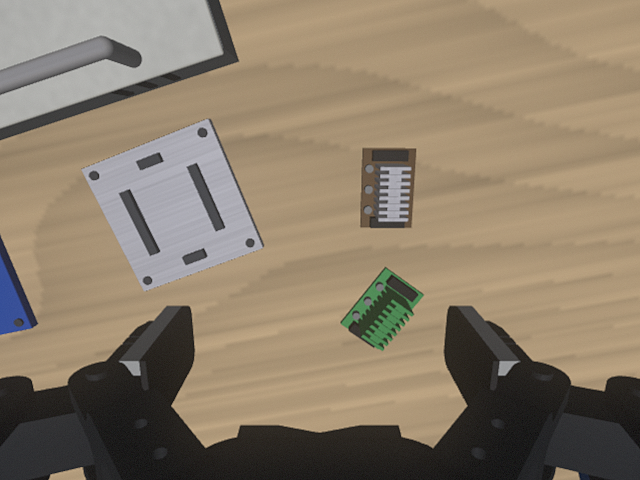

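View pics/w2.png

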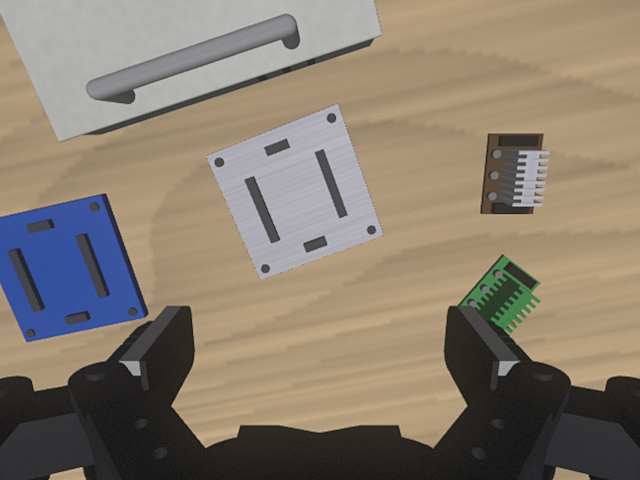

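w1 shows the brown piece with board corners (363,149) (416,149) (412,227) (361,227). The stage holes are at (94,175) (203,132) (250,243) (148,281). In w2 the piece is at (489,134) (544,134) (533,215) (481,212), the holes at (219,162) (331,118) (371,230) (265,269), and the bar ends at (97,89) and (288,22).

```bash
cat > meas.py <<'E'
from h import *
import pickle
c1,i1=pickle.load(open("w1.pkl","rb"));c2,i2=pickle.load(open("w2.pkl","rb"));ct=manip.camera_info("top")
def T(name,A,B,ca=c1,cb=c2):
    P=np.array([tri((ca,*a),(cb,*b)) for a,b in zip(A,B)])
    e=[np.linalg.norm(proj(ca,p)-a) for p,a in zip(P,A)]
    print(name,"\n",P.round(4),"mean",P.mean(0).round(4),"err px",np.round(e,1));return P
def yaw(v): return np.degrees(np.arctan2(v[1],v[0])).round(1)
b=T("board",[(363,149),(416,149),(412,227),(361,227)],[(489,134),(544,134),(533,215),(481,212)])
print("piece yaw",yaw(b[0]-b[3]),yaw(b[1]-b[2]),"len",np.linalg.norm(b[0]-b[3]),np.linalg.norm(b[0]-b[1]))
s=T("sinktop",[(412,167),(411,222)],[(550,151),(544,206)])
h=T("holes",[(94,175),(203,132),(250,243),(148,281)],[(219,162),(331,118),(371,230),(265,269)])
print("stage yaw",yaw(h[0]-h[3]),yaw(h[1]-h[2]),yaw(h[1]-h[0])+90)
bar=T("bar",[(97,89),(288,22)],[(320.5,222.5),(375,217.2)],c2,ct)
print("bar yaw+90",yaw(bar[1]-bar[0])+90)
lid=T("lid front corners",[(62,140),(381,33)],[(285+49/4,150+329/4),(285+449/4,150+296/4)],c2,ct)
print("lid yaw",yaw(lid[1]-lid[0])+90)
E
python3 meas.py
python3 - <<'E'
from h import *
import pickle
def crop(n,y0,y1,x0,x1,f): 
    i=pickle.load(open(n+".pkl","rb"))[1];return cv2.resize(i[y0:y1,x0:x1],None,fx=f,fy=f,interpolation=cv2.INTER_CUBIC)
a=np.hstack([crop("w1",140,240,340,440,4),crop("w2",125,225,465,565,4)])
save("pics/c2.png",a)
E
```

```text
board 
 [[ 0.4656 -0.2835  0.0015]
 [ 0.4567 -0.3275  0.0058]
 [ 0.3877 -0.3151  0.0019]
 [ 0.3982 -0.2698  0.0009]] mean [ 0.4271 -0.299   0.0025] err px [0.1 0.1 0.8 0.8]
piece yaw -11.4 -10.2 len 0.06877964316191645 0.045158419789318095
sinktop 
 [[ 0.4461 -0.3161  0.0359]
 [ 0.4021 -0.3091  0.0347]] mean [ 0.4241 -0.3126  0.0353] err px [0.1 0.5]
holes 
 [[ 0.4904 -0.0524  0.0106]
 [ 0.5064 -0.153   0.0076]
 [ 0.405  -0.1691  0.01  ]
 [ 0.3882 -0.0678  0.0089]] mean [ 0.4475 -0.1106  0.0093] err px [0.2 0.3 0.  0.1]
stage yaw 8.5 9.0 9.0
bar 
 [[ 0.5493 -0.0147  0.1048]
 [ 0.5599 -0.1374  0.1178]] mean [ 0.5546 -0.0761  0.1113] err px [0.3 3.2]
bar yaw+90 4.900000000000006
lid front corners 
 [[ 0.5294  0.0404  0.0646]
 [ 0.5514 -0.1952  0.0655]] mean [ 0.5404 -0.0774  0.065 ] err px [0.1 0.9]
lid yaw 5.299999999999997
```

View pics/c2.png

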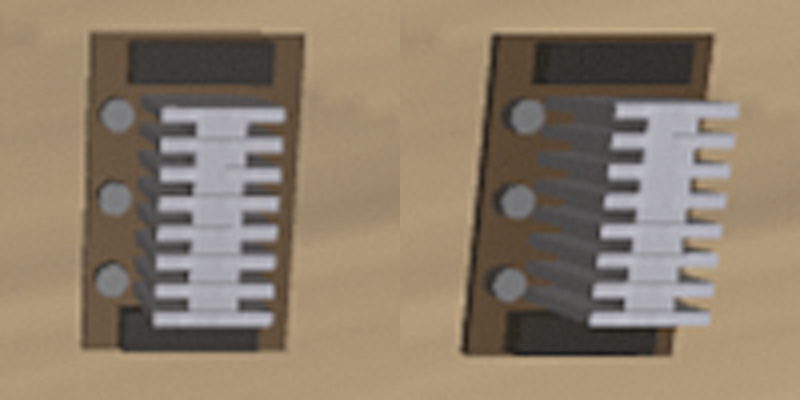

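```bash
cat >> meas.py <<'E'
print("----")
s=T("sinktop",[(380,166.75),(411.5,166.75),(408.25,221.75),(378,221.75)],[(518.25,150.5),(549.75,150.5),(542,206.5),(512,206.5)])
print("yaw",yaw(s[0]-s[3]),yaw(s[1]-s[2]),yaw(s[0]-s[1])-90,yaw(s[3]-s[2])-90)
Z=.038;q=[(380,166.75),(411.5,166.75),(408.25,221.75),(378,221.75)]
print("w1 z38",np.mean([atz(c1,*p,Z) for p in q],0), "w2",np.mean([atz(c2,*p,Z) for p in [(518.25,150.5),(549.75,150.5),(542,206.5),(512,206.5)]],0))
bq=[(362.5,148.5),(416,148.7),(411.3,227.5),(360.5,227.5)]
print("board w1 z4",np.mean([atz(c1,*p,.004) for p in bq],0))
print("top sink", atz(ct,285+618/4,150+507/4,.038))
m=manip.sense();t=m["tool_rot"];print(m["tcp_pos"],"toolx yaw",yaw([t[0]**2-t[1]**2,2*t[0]*t[1]]))
E
python3 meas.py | sed -n '/----/,$p'
```

```text
----
sinktop 
 [[ 0.4517 -0.291   0.0372]
 [ 0.4466 -0.3156  0.0365]
 [ 0.4029 -0.3066  0.0364]
 [ 0.4082 -0.2822  0.0378]] mean [ 0.4273 -0.2989  0.037 ] err px [0.1 0.  0.  0.1]
yaw -11.5 -11.6 -11.700000000000003 -12.200000000000003
w1 z38 [ 0.42748695 -0.29868034  0.038     ] w2 [ 0.42760184 -0.29835829  0.038     ]
board w1 z4 [ 0.42743872 -0.29849621  0.004     ]
top sink [ 0.42817413 -0.29938042  0.038     ]
[ 0.43462356 -0.12769605  0.40467279] toolx yaw -101.7
```

```bash
python3 -m jog '[[[-2,-43,0,0],[-2,-43,0,0],[-2,-43,0,0],[-1,-42,0,0],[0,0,-40,0],[0,0,-40,0],[0,0,-30,0],[0,0,-10,0]]]' 85; python3 -m jog '[[[0,0,0,0],[0,0,0,0],[0,0,0,0],[0,0,0,0],[0,0,0,0],[0,0,0,0],[0,0,0,0],[0,0,0,0]]]'
```

```text
t: 3.4
tcp_pos: [0.4272, -0.298, 0.283]
tool_rot: [-0.632, 0.775, 0.002, -0.0]
force: [0.5, 0.1, 1.2]
finger_gap: 0.849
t: 4.4
tcp_pos: [0.4276, -0.2981, 0.2847]
tool_rot: [-0.632, 0.775, 0.0, -0.0]
force: [0.3, -0.2, -0.3]
finger_gap: 0.851
```

```bash
python3 -m jog '[[[0,0,-30,0],[0,-0.5,-30,0],[0,0,-20,0],[0,0,-12,0],[0,0,-6,0],[0,0,-2.5,0],[0,0,0,0],[0,0,0,0]]]' 65; python3 -m jog '[[[0,0,0,0],[0,0,0,0],[0,0,0,0],[0,0,0,0],[0,0,0,0],[0,0,0,0],[0,0,0,0],[0,0,0,0]]]' 0 40;  python3 shot.py w3
```

```text
t: 5.4
tcp_pos: [0.4278, -0.2987, 0.1848]
tool_rot: [-0.632, 0.775, -0.001, 0.0]
force: [-0.2, -0.0, 0.4]
finger_gap: 0.65
t: 6.4
tcp_pos: [0.4277, -0.2987, 0.1846]
tool_rot: [-0.632, 0.775, -0.0, 0.0]
force: [0.1, 0.2, 5.8]
finger_gap: 0.271
6.4 [ 0.4277 -0.2987  0.1846] [-0.632  0.775 -0.     0.   ] [0.0, -0.0, 0.001, 0.001, -0.001, -0.001]
```

View pics/w3.png

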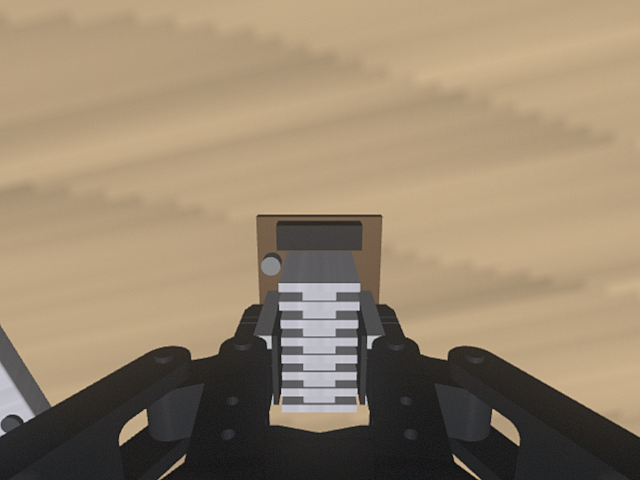

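```bash
python3 -m jog '[[[0,0,10,0],[0,0,25,0],[0,0,25,0],[5,40,0,5],[5,50,0,5],[5,50,0,5],[5,40,0,5],[0,8,0,0.6]]]'; python3 -m jog '[[[0,0,0,0],[0,0,0,0],[0,0,0,0],[0,0,0,0],[0,0,0,0],[0,0,0,0],[0,0,0,0],[0,0,0,0]]]'; python3 shot.py w4; python3 - <<'E'
from h import *
t=manip.sense()["tool_rot"];print(np.degrees(np.arctan2(2*t[0]*t[1],t[0]**2-t[1]**2))+90)
E
```

```text
t: 7.45
tcp_pos: [0.4471, -0.1082, 0.2443]
tool_rot: [0.762, -0.648, -0.001, 0.0]
force: [0.3, -0.2, -1.2]
finger_gap: 0.277
t: 8.45
tcp_pos: [0.4476, -0.1105, 0.2442]
tool_rot: [0.76, -0.65, 0.0, -0.0]
force: [0.7, -0.6, -0.5]
finger_gap: 0.272
8.45 [ 0.4476 -0.1105  0.2442] [ 0.76 -0.65  0.   -0.  ] [0.002, 0.002, -0.002, 0.0, 0.001, 0.0]
8.985874968295448
```

View pics/w4.png

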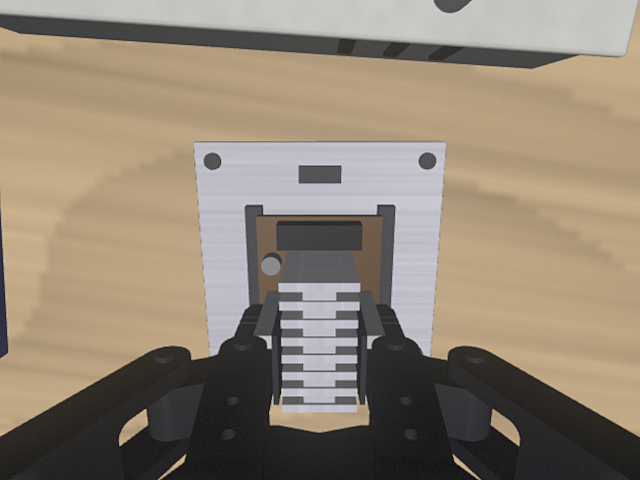

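Aligned: the stops are symmetric about column 320 and the board spans 257–382. Lowering.

```bash
python3 -m jog '[[[0,0,-15,0],[0,0,-15,0],[0,0,-10,0],[0,0,-6,0],[0,0,-2,0],[0,0,-1,0],[0,0,0,0],[0,0,0,0]]]'; python3 -m jog '[[[0,0,-0.5,0],[0,0,0,0],[0,0,0,0],[0,0,0,0],[0,0,0,0],[0,0,0,0],[0,0,0,0],[0,0,0,0]]]'
```

```text
t: 9.5
tcp_pos: [0.4477, -0.1106, 0.1955]
tool_rot: [0.76, -0.65, 0.0, -0.0]
force: [0.7, -0.1, 0.1]
finger_gap: 0.272
t: 10.5
tcp_pos: [0.4476, -0.1106, 0.1947]
tool_rot: [0.76, -0.65, 0.0, -0.0]
force: [-0.8, 0.2, -0.9]
finger_gap: 0.273
```

```bash
python3 -m jog '[[[0,0,-0.5,0],[0,0,0,0],[0,0,0,0],[0,0,-0.3,0],[0,0,0,0],[0,0,0,0],[0,0,0,0],[0,0,0,0]]]'
```

```text
t: 11.5
tcp_pos: [0.4475, -0.1106, 0.1946]
tool_rot: [0.76, -0.65, 0.0, -0.0]
force: [-1.6, 0.1, 7.7]
finger_gap: 0.277
```

```bash
python3 -m jog '[[[0,0,0,0],[0,0,0,0],[0,0,0,0],[0,0,15,0],[0,0,30,0],[0,0,40,0],[0,0,40,0],[0,0,35,0]]]' 60; python3 -m jog '[[[0,0,10,10],[0,0,0,10],[0,0,0,0],[0,0,0,0],[0,0,0,0],[0,0,0,0],[0,0,0,0],[0,0,0,0]]]'; python3 shot.py w5
```

```text
t: 12.5
tcp_pos: [0.4472, -0.1104, 0.3563]
tool_rot: [0.76, -0.65, 0.001, -0.0]
force: [-0.3, -0.5, -1.2]
finger_gap: 0.599
t: 13.5
tcp_pos: [0.4476, -0.1106, 0.3638]
tool_rot: [0.861, -0.508, -0.0, 0.0]
force: [-0.3, -0.3, -0.5]
finger_gap: 0.597
13.5 [ 0.4476 -0.1106  0.3638] [ 0.861 -0.508 -0.     0.   ] [-0.001, -0.002, 0.0, -0.002, -0.002, -0.001]
```

View pics/w5.png

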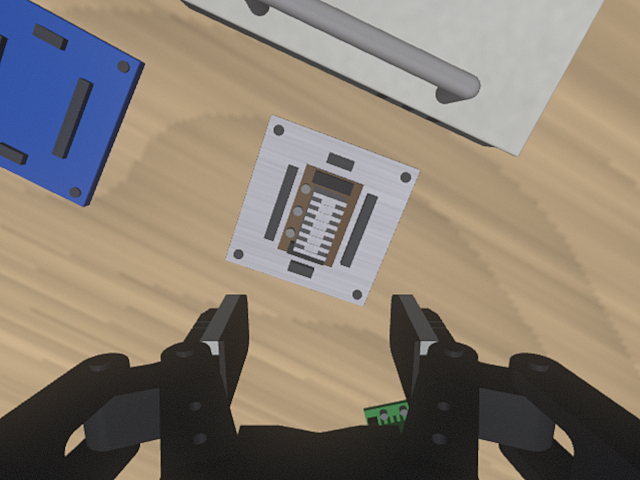

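The piece sits flat between the stops, board corners (308,167) (362,184) (330,266) (278,248), and it is clear of all four stops. Next, re-measure the bar and move over it.

```bash
python3 - <<'E'
from h import *
import pickle
c2=pickle.load(open("w2.pkl","rb"))[0];c5=pickle.load(open("w5.pkl","rb"))[0];ct=manip.camera_info("top")
X=tri((c2,288,22),(c5,471,87));print("bar right end",X,proj(c2,X),proj(c5,X))
Y=tri((c2,381,33),(c5,518,155));print("lid corner",Y,proj(c2,Y),proj(c5,Y))
for ci,a in((c2,[(97,89),(288,22)]),(c5,[(471,87)])):
  for p in a: print("z106",atz(ci,*p,.106).round(4))
m=np.mean([atz(ct,320.5,222.5,.106),atz(ct,375,217.2,.106)],0);print("top mid",m)
E
python3 -m jog '[[[10,3,0,8.3],[15,5,0,8.3],[15,5,0,8.3],[15,5,0,8.3],[15,5,0,8.3],[15,5,0,8.3],[14,4,0,8.3],[8.5,3,0,8]]]';python3 -m jog '[[[0,0,0,0],[0,0,0,0],[0,0,0,0],[0,0,0,0],[0,0,0,0],[0,0,0,0],[0,0,0,0],[0,0,0,0]]]'; python3 shot.py w6
```

```text
bar right end [ 0.56082925 -0.13601414  0.10720225] [288.17076666  22.68402155] [471.42281911  86.32610355]
lid corner [ 0.55163501 -0.1946168   0.06606022] [381.00126649  33.00911506] [518.00582461 154.99214179]
z106 [ 0.5492 -0.0153  0.106 ]
z106 [ 0.5615 -0.136   0.106 ]
z106 [ 0.5608 -0.1363  0.106 ]
top mid [ 0.5556276  -0.07722862  0.106     ]
t: 14.55
tcp_pos: [0.5557, -0.0754, 0.3638]
tool_rot: [0.999, 0.047, 0.0, 0.0]
force: [-0.1, 0.9, 0.7]
finger_gap: 0.597
t: 15.55
tcp_pos: [0.5551, -0.0756, 0.3639]
tool_rot: [0.999, 0.044, -0.0, 0.0]
force: [-0.4, -0.5, 1.2]
finger_gap: 0.6
15.55 [ 0.5551 -0.0756  0.3639] [ 0.999  0.044 -0.     0.   ] [-0.0, -0.0, 0.001, -0.0, -0.0, 0.001]
```

View pics/w6.png

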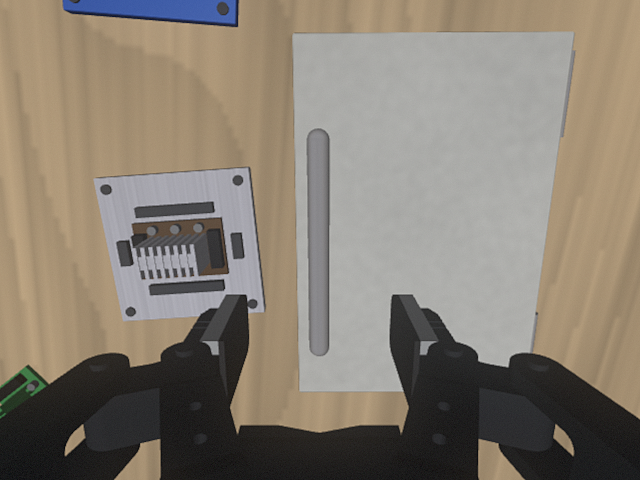

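The bar is at column 318, parallel to and centred between the fingers. Descend, grip, and compute the arc.

```bash
python3 -m jog '[[[0,0,-20,0],[0,0,-25,0],[0,0,-25,0],[0,0,-18,0],[0,0,-10,0],[0,0,-4,0],[0,0,0,0],[0,0,0,0]]]'; python3 -m jog '[[[0,0,0,0],[0,0,0,0],[0,0,0,0],[0,0,0,0],[0,0,0,0],[0,0,0,0],[0,0,0,0],[0,0,0,0]]]' 0 35; python3 - <<'E'
import numpy as np
th=np.radians(np.r_[0,np.linspace(0,50,25)[1:]]+16.35);r=156.32
s=-r*np.cos(th);z=r*np.sin(th);a=np.radians(5.1)
d=np.c_[np.diff(s)*np.cos(a),np.diff(s)*np.sin(a),np.diff(z)];print(d.round(1).tolist(),d.sum(0))
E
```

```text
t: 16.6
tcp_pos: [0.5554, -0.0757, 0.2626]
tool_rot: [0.999, 0.044, 0.001, 0.0]
force: [-0.2, -0.2, 0.3]
finger_gap: 0.599
t: 17.6
tcp_pos: [0.5549, -0.0756, 0.2623]
tool_rot: [0.999, 0.044, -0.0, 0.0]
force: [-2.4, -1.6, 5.6]
finger_gap: 0.125
[[1.7, 0.2, 5.4], [1.9, 0.2, 5.4], [2.1, 0.2, 5.3], [2.3, 0.2, 5.2], [2.5, 0.2, 5.1], [2.6, 0.2, 5.0], [2.8, 0.3, 4.9], [3.0, 0.3, 4.8], [3.2, 0.3, 4.7], [3.3, 0.3, 4.6], [3.5, 0.3, 4.5], [3.7, 0.3, 4.3], [3.8, 0.3, 4.2], [4.0, 0.4, 4.1], [4.1, 0.4, 3.9], [4.2, 0.4, 3.8], [4.4, 0.4, 3.6], [4.5, 0.4, 3.4], [4.6, 0.4, 3.3], [4.7, 0.4, 3.1], [4.9, 0.4, 2.9], [5.0, 0.4, 2.7], [5.1, 0.5, 2.6], [5.1, 0.5, 2.4]] [86.94529763  7.75966109 99.18641877]
```

```bash
python3 -m jog '[[[1.7,0.2,5.4,0],[1.9,0.2,5.4,0],[2.1,0.2,5.3,0],[2.3,0.2,5.2,0],[2.5,0.2,5.1,0],[2.6,0.2,5,0],[2.8,0.3,4.9,0],[3,0.3,4.8,0]]]'
```

```text
t: 18.6
tcp_pos: [0.5732, -0.0739, 0.3032]
tool_rot: [0.999, 0.045, -0.002, 0.0]
force: [-5.4, -3.9, -1.9]
finger_gap: 0.126
```

Forces are low and it is tracking the arc, so I'll continue.

```bash
python3 -m jog '[[[3.2,0.3,4.7,0],[3.3,0.3,4.6,0],[3.5,0.3,4.5,0],[3.7,0.3,4.3,0],[3.8,0.3,4.2,0],[4,0.4,4.1,0],[4.1,0.4,3.9,0],[4.2,0.4,3.8,0]]]'; python3 -m jog '[[[4.4,0.4,3.6,0],[4.5,0.4,3.4,0],[4.6,0.4,3.3,0],[4.7,0.4,3.1,0],[4.9,0.4,2.9,0],[5,0.4,2.7,0],[5.1,0.5,2.6,0],[5.1,0.5,2.4,0]]]';  python3 -m jog '[[[0,0,0,0],[0,0,0,0],[0,0,0,0],[0,0,0,0],[0,0,0,0],[0,0,0,0],[0,0,0,0],[0,0,0,0]]]'; python3 - <<'E'
from h import *
s=manip.sense();p=s["tcp_pos"];print(s["force"],s["ft_torque"])
a=np.radians(5.1);u=np.array([np.cos(a),np.sin(a)])
H=np.array([.555,-.0756])+.15*u
d=-(p[:2]-H)@u;print("theta from xz",np.degrees(np.arctan2(p[2]-.155-.062,d))-16.35,"r",np.hypot(p[2]-.217,d))
d0=(p[:2]-[.5549,-.0756])@u;dz=p[2]-.2623;print("chord",2*np.degrees(np.arcsin(np.hypot(d0,dz)/2/.1563)),"chord dir",2*np.degrees(np.arctan2(d0,dz))-2*16.35)
im=manip.snapshot("scene");save("pics/scene2.png",cv2.resize(im[120:360,160:420],None,fx=2.5,fy=2.5,interpolation=cv2.INTER_CUBIC))
ci=manip.camera_info("scene")
# predicted lid front-edge corners for angles
for th in (45,50,55):
  t=np.radians(th);o=[]
  for w in(-.12,.12):
    h=H+w*np.array([-u[1],u[0]]);l=-.165*np.cos(t)+.004*np.sin(t);z=.062+.165*np.sin(t)+.004*np.cos(t)
    q=proj(ci,[*(h+l*u),z]);o.append(((q-[160,120])*2.5).round(0).tolist())
  print(th,o)
E
```

```text
t: 19.6
tcp_pos: [0.6018, -0.0712, 0.3378]
tool_rot: [0.999, 0.045, -0.004, 0.0]
force: [-11.1, -4.2, 6.6]
finger_gap: 0.123
t: 20.6
tcp_pos: [0.641, -0.0675, 0.364]
tool_rot: [0.999, 0.044, -0.001, 0.0]
force: [-7.9, -2.3, 11.0]
finger_gap: 0.122
t: 21.6
tcp_pos: [0.6414, -0.0674, 0.3644]
tool_rot: [0.999, 0.044, -0.0, 0.0]
force: [-7.8, -0.8, 11.7]
finger_gap: 0.125
[-7.76345179 -0.7644514  11.69536745] [-0.226325    1.33815146  0.02720621]
theta from xz 50.43978765555675 r 0.16034166733030622
chord 50.786886025797 chord dir 48.12889980191623
45 [[197.0, 322.0], [470.0, 274.0]]
50 [[197.0, 321.0], [475.0, 272.0]]
55 [[198.0, 321.0], [480.0, 271.0]]
```

View pics/scene2.png

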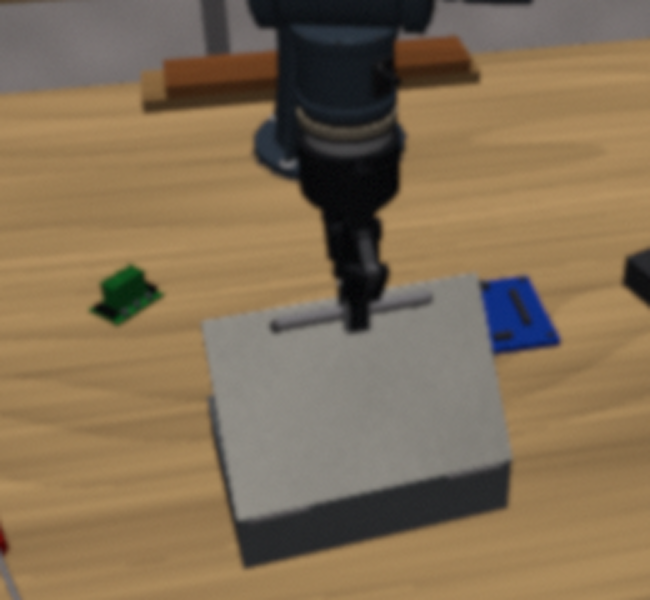

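The scene view shows the lid raised with its front corners at crop (203,320) and (476,275). The 50° prediction is (197,321) and (475,272). The fingers hold the bar at (357,305). I'll make one sharper check of the angle with the wrist camera.

```bash
python3 - <<'E'
from h import *
s=manip.sense();ci=manip.camera_info("wrist");im=manip.snapshot("wrist").copy()
a=np.radians(5.1);u=np.array([np.cos(a),np.sin(a)]);n=np.array([-u[1],u[0]])
H=np.array([.555,-.0756])+.15*u
for th,col in((45,(255,0,0)),(50,(0,255,0)),(55,(0,0,255))):
  t=np.radians(th);l=-.165*np.cos(t)+.004*np.sin(t);z=.062+.165*np.sin(t)+.004*np.cos(t)
  P=[proj(ci,[*(H+w*n+l*u),z]) for w in(0,.06,.12)];print(th,np.round(P).tolist())
  for w,q in zip((0,.06,.12),P): cv2.circle(im,tuple(int(round(x)) for x in q),3,col,1)
save("pics/w7.png",im)
print(s["q"].round(2),s["force"].round(1))
E
```

```text
45 [[190.0, 305.0], [176.0, 148.0], [159.0, -47.0]]
50 [[212.0, 315.0], [199.0, 149.0], [184.0, -60.0]]
55 [[239.0, 326.0], [229.0, 150.0], [217.0, -73.0]]
[-0.28  0.6   1.42 -0.    1.12 -0.37] [-7.6 -1.6 10.8]
```

View pics/w7.png

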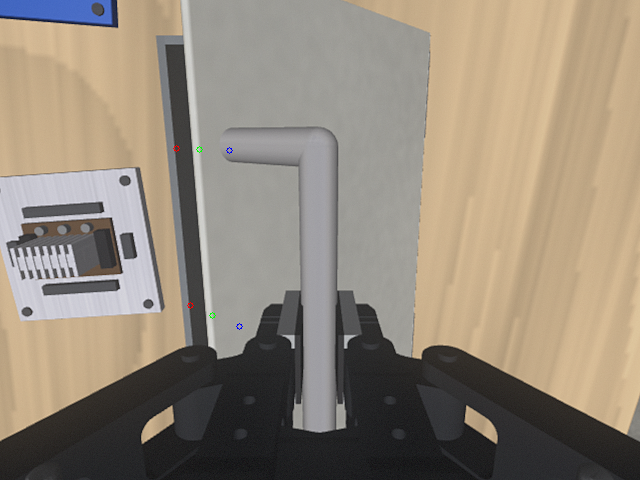

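The lid's front upper edge runs through (199,149) and (211,315), which are exactly the 50° predictions. The piece is still between the stops, so I'm handing in.

```bash
python3 -c "
from station import manip
print(manip.sense()['t'],manip.sense()['finger_gap']);print(manip.sign_off())"
```

```text
21.7 0.12025860997975477
the job is handed in; nothing more can be done
None
```

I set the brown heat-sink piece on the aluminium stage plate and let go of it. Then I gripped the bar on the white lid, raised the lid to about 50° and handed the job in at 21.7 s, still holding it there.

**Piece:** the wrist pictures after release show it flat, clear of all four stops, with its long side along the long stops. It was unchanged in the last picture, with the lid up.

**Lid angle:** in the last wrist picture the lid's front edge lies on the predicted 50° line. The estimates from the arm's position ranged from 48.1° to 50.8°. They disagree a little because the tool ended about 3 mm higher than the ideal arc, probably because the bar rolled slightly between the pads.

**Forces:** the highest reading I saw was about 14 N, while holding the lid, well under the limits. I checked forces only at the end of each move.

**Left alone:** the transformer, jar and screwdriver were never approached, nor the green and blue look-alikes. I did not check their positions again in a picture at the end.

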